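# Slide the sensor core along the bent conductor to its end stop and start the test

## Task

On the calibration jig, slide the ring-shaped core along the bent copper rod, round both bends, until it has pushed the white gauge sleeve fully home, and press it lightly but firmly (about 8 N, for a second) against that stop. Leave it there, let go, and then press the button on the test box. Be gentle: never load the rod, or the core on it, with more than 20 N. Leave the housing and the module that lie on the jig where they are.

Things in the scene. Friction and masses are not known exactly. Their poses are not given: they have to be found in the camera images.
- jig: Calibration jig, fixed to the bench: aluminium plate 240 (x) x 360 (y) x 16 mm; origin under its centre. Above it a copper rod 8 mm thick runs level, axis 120 mm above the bench, on two white posts (16 mm thick) under its ends, a brass cap (24 mm) on each end, so the core cannot come off. The rod is stiff and does not give. Its course is told under rod_start and plate_centre.
- rod_start (a point): The rod's start on its axis, in the jig at x -55, y -150, z 120 mm; axes as the jig's. By the drawing, seen from above, the rod runs from here along the jig's +y for 80 mm, bends 0.95 rad clockwise (to +x) at 30 mm axis radius, runs straight 80 mm, bends 0.95 rad back at 30 mm radius, then runs straight; the face of the gauge sleeve is 43 mm after that second bend.
- plate_centre (a point): Centre of the jig plate's top, 16 mm above the bench; axes as the jig's. The rod above it is bent by hand and differs from the drawing each time: the first two straights by up to 12 mm each in length, each bend by up to 0.15 rad, the sleeve's place on the last leg by up to 10 mm. Only the rod's start is measured; the rest must be felt or seen.
- core: Grey toroid core on the rod's first straight: a loose ring, outside 40 mm, bore 14 mm, 12 mm thick along its axis, 0.09 to 0.17 kg; origin at its centre, y axis along its bore. It hangs with its centre 3 mm below the rod's axis; when centred it has 3 mm play all round. It slides with light friction. It can be taken across its outside from above, fingers either side of the rod.
- gauge (a joint): How far the white gauge sleeve (disc 28 mm across, 5 mm thick, on the rod's last leg) has been pushed along the leg: 0 out, 0.015 m fully in, against a black rubber bumper that yields about 1 mm for 5 N. A very weak spring (under 0.2 N) brings the sleeve back out, but not against the core, which stays where it is let go.
- start_top (a point): Centre of the top of the test box's only button (black, 28 mm across, in a steel ring on top of a 100 x 100 x 50 mm aluminium box). It is pressed straight down. The box may stand left or right of the jig; a grey box of that size without a button stands on the other side.
- start (a joint): Travel of that button: 0 up, 0.006 m fully down (about 5 N); it springs back.
- housing: Small open white housing, 36 x 50 x 24 mm, lying on the jig's plate; origin under its centre. Not to be moved.
- module: Small grey module, 35 x 50 x 18 mm, lying on the jig's plate; origin under its centre. Not to be moved.
Mind the look-alikes: they are no part of the job. Leave any brown or turquoise look-alike of the core alone.

How it is judged:
By the outcome, as a careful person would: the job done as asked, in the order asked, and still so for the second after the job is handed in, with the robot touching nothing.
It also fails if it takes over 72 s, if anything falls off the work surface, if the arm or the gripper's body presses on something with over 40 N, if the wrist force passes 120 N, or if a joint passes its speed limit or range.

## Robot

A 6-joint arm with a two-finger parallel gripper is mounted at the origin on the work surface. World frame = base frame: x ahead of the robot, y to its left, z up, the work surface at z = 0. Lengths are in mm, angles in rad, forces in N, time in s.
With the tool pointing down it reaches from about 275 to 750 mm from the base axis. Payload 10.2 kg.
Tool frame: the origin (TCP) lies on the centre line of the jaws, within the pads' length; the fingertips stand 17 mm ahead of it and the grasp point (between the pads) lies 2 mm behind it; z points along the fingers, y is the line along which they close (so a half turn about z gives the same grasp; the last joint's range is limited). The gripper opens to 85 mm and grips with 20 to 120 N. Pads are 22 mm wide; open, the fingers measure 114 mm over their backs; the gripper's body (76 mm by 85 mm) begins 54 mm behind the grasp point. The pads swing forward as they close: fully open they stand 13 mm farther back than shut.
Start: joints at [0.996, 0.313, 1.498, -0, 1.331, -0.223], TCP at [180.922, 492.847, 224.494] pointing down, gripper open.
Joint ranges: [-2.94, 2.94], [-0.97, 2.17], [0.19, 2.56], [-1.23, 4.37], [0.02, 3.11], [-2.88, 2.88]. Speed limits (rad/s): [2.39, 2.39, 3.01, 3.14, 3.14, 3.14].

## Interface

Orientations are given as a unit quaternion [w, x, y, z].
In Python, from rig import ctrl gives the robot as it stands. The module is installed in compiled form; this text tells all that it offers.
- The arm moves only by the shell command python3 -m jog 'ROWS' [FORCE]. ROWS is JSON, a list of rows, each an object with "delta_pos": the shift along the world's x, y, z in mm, a list of three; "angular": the turn, a rotation vector about the world's x, y, z in rad, a list of three; "fingers": the opening, from 0 (shut) to 1 (fully open). In form: [{"delta_pos": [tx, ty, tz], "angular": [rx, ry, rz], "fingers": fingers}, ...]. A call has 1 to 10 rows; each row is the pose to reach, as a shift and turn from the pose commanded when the call began; what a row does not reach only later rows make up. A row lasts 1/8 s, in which the tool goes at most 62.5 mm and 10.7 degrees, less where a joint would pass 70% of its speed; a pose out of reach is approached as far as the arm can. A call with a gripper value outside its range is refused whole. The fingers move at their own pace and stop on an object; FORCE is the grip in N (left out, the last holds). Time passes only in rows, so rows that repeat a pose let the fingers close. It gives the time, the measured TCP pose, the force, the opening and the grip force at its end, in the units of the state.
- ctrl.sense(): the state, without advancing time (a new reading comes with each control period).
- ctrl.capture(name): name is "side" or "top"; returns a dict with "pixels" (384x512x3 uint8, blue, green, red), "fx", "fy", "cx", "cy" (pixels), "R" (3x3) and "t" (3): a world point X has camera coordinates R X + t. Camera axes: x right, y down, z forward; pixel columns grow to the right and rows downward; lengths in mm; the calibration is good to about 2 mm. A picture is of the moment at which its call begins. There is no depth.
- ctrl.finish_job(): hands the job in; it is judged then, once.
The state is a dict: "time_s": time; "joints": joint angles; "dq": joint speeds; "tau": joint torques, N m; "eef_pos": TCP position; "ee_rot": TCP orientation; "force": force on the tool from outside, world axes, zero at the start; "wrist_torque": the same for the moment, N m; "grip_width": opening from 0.0 (shut) to 1.0 (fully open); "grip_force": force on a finger pad.
Only numpy, scipy, OpenCV 4.12 (cv2) and the standard library are available. Lean on these libraries where they do the work, as an engineer would, in place of code of your own. Each camera call takes 0.05 s, during which the arm holds its last target. There are 200 camera calls.

## Working session

There is one attempt and no reset: what is moved stays moved. The work goes in short steps, Python scripts to look and compute and a shell command to move; the robot and the scene stay as the last step left them, time stands still between calls to the robot, and variables do not carry over. Pictures are saved under pics/ and viewed, at most 10 in all, crops included, and the job is handed in when it is done.

```bash
mkdir -p pics; cat > h.py <<'E'
import numpy as np, cv2
from rig import ctrl
def cap(n,f=None):
    c=ctrl.capture(n)
    for k in("R","t"): c[k]=np.array(c[k],float)
    if f: cv2.imwrite("pics/"+f,c["pixels"])
    return c
def ray(c,u,v,z):
    d=c["R"].T@np.array([(u-c["cx"])/c["fx"],(v-c["cy"])/c["fy"],1]); o=-c["R"].T@c["t"]
    return o+d*(z-o[2])/d[2]
def proj(c,X):
    p=c["R"]@np.array(X,float)+c["t"]; return np.array([c["fx"]*p[0]/p[2]+c["cx"],c["fy"]*p[1]/p[2]+c["cy"]])
E
python3 - <<'E'
from h import *
import pickle
a=cap("top");b=cap("side")
pickle.dump((a,b),open("c.pkl","wb"))
for c,n in((a,"top0.png"),(b,"side0.png")):
    cv2.imwrite("pics/"+n,cv2.resize(c["pixels"],(800,600),interpolation=cv2.INTER_CUBIC))
    print(c["fx"],c["cx"],c["cy"],c["R"].round(3).tolist(),(-c["R"].T@c["t"]).round(0))
s=ctrl.sense();print(s["eef_pos"],s["ee_rot"],s["force"],s["time_s"])
E
```

```text
475.2619906434793 257.96416144098697 185.08329893145105 [[-0.005, -1.0, -0.004], [-0.998, 0.005, -0.069], [0.069, 0.004, -0.998]] [ 455. -100. 1022.]
370.4369418498695 261.94375754008917 194.52426341526046 [[0.743, -0.669, 0.007], [-0.411, -0.465, -0.785], [0.528, 0.58, -0.62]] [ 127. -517.  560.]
[180.81029929 492.65433639 224.01693451] [-2.17001008e-04  1.75000412e-01  9.84568214e-01 -4.90872446e-04] [0.88683845 0.0133184  0.05345045] 0.1
```

View pics/top0.png

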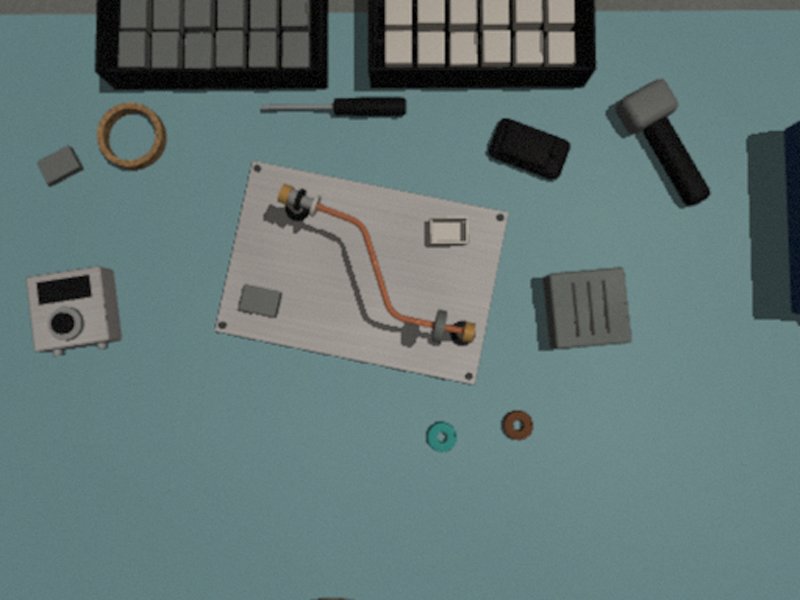

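View pics/side0.png

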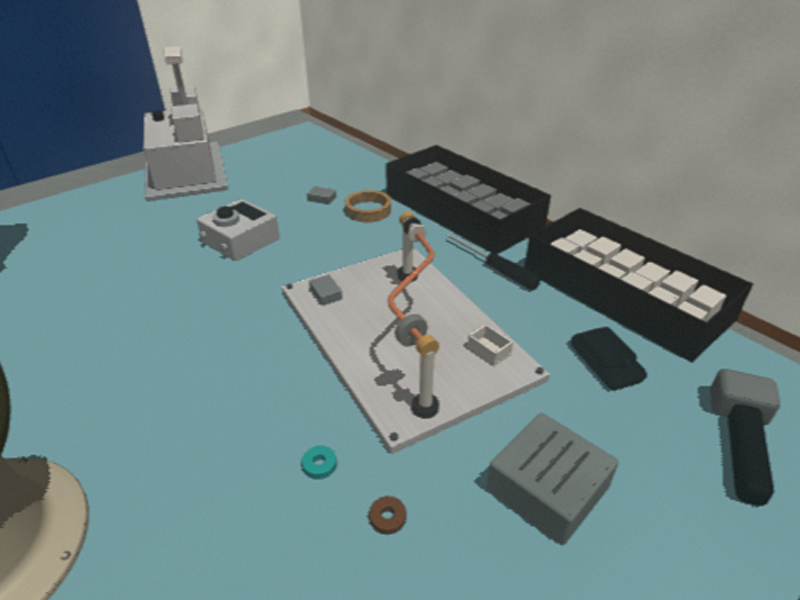

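The top picture (800x600) shows these items:
- **Jig:** corners at about (255,163), (507,213), (473,383) and (217,331).
- **Core:** the grey ring on the rod at (440,325).
- **Look-alikes:** a turquoise ring at (441,436) and a brown ring at (517,425). Both lie off the rod and are not the core.
- **Sleeve:** white, at (314,203).
- **Button box:** the aluminium box on the left, with a black button in a steel ring at (66,322). The grey slotted box at (588,307) has no button.

Next I measure the jig, rod and button, and take one enlarged crop to confirm them.

```bash
cat > m.py <<'E'
from h import *
import pickle
from scipy.optimize import least_squares
a,b=pickle.load(open("c.pkl","rb"))
S=.64
im=a["pixels"]
# jig plate: bright, low saturation region
hsv=cv2.cvtColor(im,cv2.COLOR_BGR2HSV)
def corn(pts,z): return np.array([ray(a,u*S,v*S,z)[:2] for u,v in pts])
C=corn([(255,163),(507,213),(473,383),(217,331)],16)
m=np.zeros(im.shape[:2],np.uint8); m[100:250,132:330]=(hsv[100:250,132:330,1]<45)&(hsv[100:250,132:330,2]>60)
m=cv2.morphologyEx(m,cv2.MORPH_CLOSE,np.ones((9,9)));m=cv2.morphologyEx(m,cv2.MORPH_OPEN,np.ones((9,9)))
cnt=max(cv2.findContours(m,0,2)[0],key=cv2.contourArea)[:,0]
P=np.array([ray(a,u,v,16)[:2] for u,v in cv2.convexHull(cnt)[:,0]],np.float32)
r=cv2.minAreaRect(P);print("rect",r,"corners",C.round(0).tolist())
cen=np.array(r[0]);
bx=cv2.boxPoints(r);
# jig +y direction: long side, toward +y world
e=[bx[1]-bx[0],bx[2]-bx[1]];l=max(e,key=np.linalg.norm);l=l*np.sign(l[1]);th=np.arctan2(l[1],l[0])-np.pi/2
Rj=np.array([[np.cos(th),-np.sin(th)],[np.sin(th),np.cos(th)]])
st=cen+Rj@[-55,-150];print("cen",cen,"th",th,"start",st)
# rod
def mask(c):
    h=cv2.cvtColor(c["pixels"],cv2.COLOR_BGR2HSV);return (h[...,0]<13)&(h[...,1]>90)&(h[...,2]>60)
k=mask(a);k[:120]=0;k[220:]=0;k[:,:185]=0;k[:,310:]=0
v,u=np.nonzero(k);Q=np.array([ray(a,x,y,120)[:2] for x,y in zip(u,v)])
def path(p,n=400,end=75):
    L1,A1,L2,A2,t0=p[:5];s=np.linspace(0,L1+30*A1+L2+30*A2+end,n);ds=s[1]
    b1=L1;b2=b1+30*A1;b3=b2+L2;b4=b3+30*A2
    ang=np.clip(s-b1,0,b2-b1)/30-np.clip(s-b3,0,b4-b3)/30   # clockwise
    d=np.c_[np.cos(t0+np.pi/2-ang),np.sin(t0+np.pi/2-ang)]
    return s,np.array(p[5:7])+np.vstack([[0,0],np.cumsum((d[1:]+d[:-1])/2*ds,0)]),d,(b1,b2,b3,b4)
from scipy.spatial import cKDTree
def res(p):
    s,x,d,_=path(p);D,i=cKDTree(x).query(Q);q=Q-x[i]
    rr=(q*np.c_[-d[i][:,1],d[i][:,0]]).sum(1)
    pr=np.array([(p[4]-th)/.01,*((np.array(p[5:7])-st)/1.5),(p[0]-80)/12,(p[2]-80)/12])
    return np.r_[rr,pr*2]
f=least_squares(res,[80,.95,80,.95,th,*st],diff_step=1e-3);p=f.x
print("fit",p.round(3),"rms",np.sqrt(np.mean(res(p)[:-5]**2)),len(Q))
s,x,d,bb=path(p);print("breaks",np.round(bb,1))
def at(sv): i=np.argmin(abs(s-sv));return x[i].round(1),np.arctan2(d[i][1],d[i][0]).round(3)
for w in (0,)+bb: print(w.__round__(1),at(w))
g=ray(a,314*S,203*S,120)[:2];i=np.argmin(((x-g)**2).sum(1));print("sleeve",g.round(1),"s",s[i],"after b4",s[i]-bb[3])
g=ray(a,440*S,325*S,117)[:2];i=np.argmin(((x-g)**2).sum(1));print("core",g.round(1),"s",s[i])
for z in(50,60):print("button",ray(a,66*S,322*S,z).round(1),ray(b,225*S,214*S,z).round(1))
pickle.dump(p,open("p.pkl","wb"))
# overlay
def ov(c,x0,y0,w,h,k):
    o=cv2.resize(c["pixels"][y0:y0+h,x0:x0+w],None,fx=k,fy=k,interpolation=cv2.INTER_CUBIC)
    for X in x[::8]:
        q=(proj(c,[*X,120])+.5-[x0,y0])*k;cv2.circle(o,tuple(int(t) for t in q),1,(0,255,0),-1)
    return o
A=ov(a,165,110,150,120,5.3)[:400];
B=ov(b,225,125,75,110,5)
t=cv2.resize(a["pixels"][165:230,10:85],None,fx=2.6,fy=2.6)
o=np.zeros((600,800,3),np.uint8);A=A[:, :];o[:min(600,A.shape[0]),:min(800,A.shape[1])]=A[:600,:800];o[400:400+t.shape[0],:t.shape[1]]=t
B=cv2.resize(b["pixels"][130:240,180:300],None,fx=1.8,fy=1.8);o[400:598,400:400+B.shape[1]]=B
cv2.imwrite("pics/ov.png",o)
E
python3 m.py
```

```text
rect ((550.7075805664062, -39.89979553222656), (361.551513671875, 241.62374877929688), 78.11575317382812) corners [[700.0, 107.0], [629.0, -239.0], [398.0, -190.0], [470.0, 156.0]]
cen [550.70758057 -39.89979553] th -0.20741928 start [ 465.99619371 -175.35820562]
fit [ 7.82830e+01  1.06400e+00  8.71800e+01  8.92000e-01 -2.06000e-01
  4.66034e+02 -1.75381e+02] rms 2.0350097326055403 475
breaks [ 78.3 110.2 197.4 224.2]
0 (array([ 466. , -175.4]), np.float64(1.365))
78.3 (array([482., -99.]), np.float64(1.365))
110.2 (array([502.5, -76.2]), np.float64(0.301))
197.4 (array([585.6, -50.5]), np.float64(0.301))
224.2 (array([604.8, -32.8]), np.float64(1.193))
sleeve [624.5  12.5] s 273.6656660935803 after b4 49.50785576114595
core [ 474.2 -141.1] s 35.23914056547472
button [481.8 345.8  50. ] [489.  364.1  50. ]
button [481.5 341.2  60. ] [481.9 346.8  60. ]
```

View pics/ov.png

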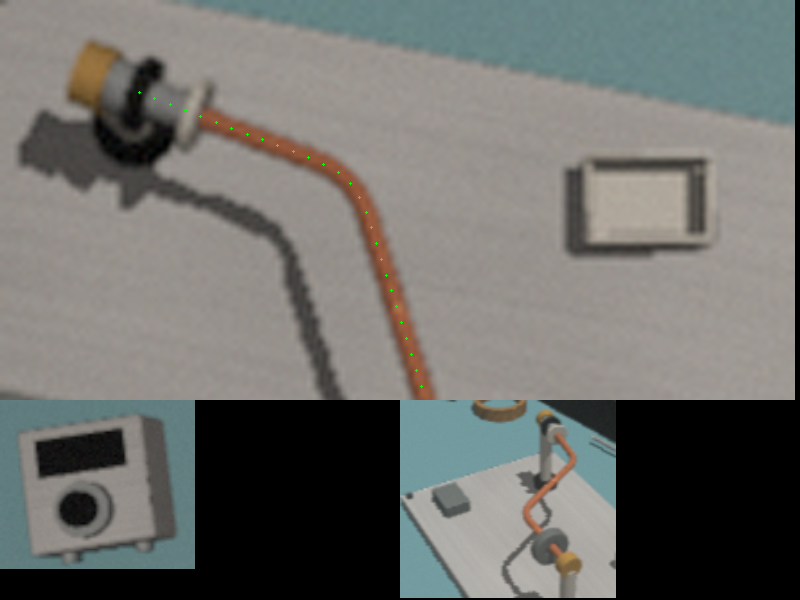

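The overlay confirms all three: the grey core on the rod, the white sleeve at the far end, and the button on the left box. The rod fit follows the picture to about 1 mm. I now move above the core with the fingers across the rod.

```bash
python3 -m jog '[{"delta_pos":[292,-634,-34],"angular":[0,0,-1.425],"fingers":1},{"delta_pos":[292,-634,-34],"angular":[0,0,-1.425],"fingers":1},{"delta_pos":[292,-634,-34],"angular":[0,0,-1.425],"fingers":1},{"delta_pos":[292,-634,-34],"angular":[0,0,-1.425],"fingers":1},{"delta_pos":[292,-634,-34],"angular":[0,0,-1.425],"fingers":1},{"delta_pos":[292,-634,-34],"angular":[0,0,-1.425],"fingers":1},{"delta_pos":[292,-634,-34],"angular":[0,0,-1.425],"fingers":1},{"delta_pos":[292,-634,-34],"angular":[0,0,-1.425],"fingers":1},{"delta_pos":[292,-634,-34],"angular":[0,0,-1.425],"fingers":1},{"delta_pos":[292,-634,-34],"angular":[0,0,-1.425],"fingers":1}]' 20
```

```text
time_s: 1.35
eef_pos: [442.5, -76.3, 193.9]
ee_rot: [-0.0, 0.776, 0.63, 0.0]
force: [1.4, 0.5, 0.1]
grip_width: 1.002
grip_force: 0.0
```

```bash
python3 -m jog '[{"delta_pos":[31,-65,-4],"angular":[0,0,0],"fingers":1},{"delta_pos":[31,-65,-4],"angular":[0,0,0],"fingers":1},{"delta_pos":[31,-65,-4],"angular":[0,0,0],"fingers":1},{"delta_pos":[31,-65,-4],"angular":[0,0,0],"fingers":1}]' 20
python3 - <<'E'
from h import *
c=cap("top");o=cv2.resize(c["pixels"][150:260,180:340],(800,550),interpolation=2);cv2.imwrite("pics/a.png",o)
s=ctrl.sense();print(s["eef_pos"],s["force"],s["joints"])
E
```

```text
time_s: 1.85
eef_pos: [472.7, -137.9, 190.2]
ee_rot: [-0.0, 0.776, 0.631, 0.0]
force: [0.6, 0.4, 0.3]
grip_width: 1.0
grip_force: 0.0
[ 472.78363404 -137.95174187  190.35040627] [ 0.08662931 -1.00270137  0.29503298] [-5.22344408e-01  2.71918230e-01  1.64523125e+00  8.88321947e-05
  1.22433156e+00 -3.17878007e-01]
```

```bash
python3 -m jog '[{"delta_pos":[0.4,-3,-40],"angular":[0,0,0],"fingers":1},{"delta_pos":[0.4,-3,-75],"angular":[0,0,0],"fingers":1},{"delta_pos":[0.4,-3,-75],"angular":[0,0,0],"fingers":1},{"delta_pos":[0.4,-3,-75],"angular":[0,0,0],"fingers":0.5},{"delta_pos":[0.4,-3,-75],"angular":[0,0,0],"fingers":0.4},{"delta_pos":[0.4,-3,-75],"angular":[0,0,0],"fingers":0.4},{"delta_pos":[0.4,-3,-75],"angular":[0,0,0],"fingers":0.4},{"delta_pos":[0.4,-3,-75],"angular":[0,0,0],"fingers":0.4}]' 20; python3 - <<'E'
from h import *
s=ctrl.sense();print(s["eef_pos"],s["force"],s["wrist_torque"])
c=cap("top");d=cap("side")
o=np.hstack([cv2.resize(c["pixels"][170:240,220:320],(400,280)),cv2.resize(d["pixels"][160:270,200:330],(400,338))[:280]]);cv2.imwrite("pics/b.png",o)
E
```

```text
time_s: 2.9
eef_pos: [473.9, -142.3, 116.2]
ee_rot: [0.001, 0.776, 0.631, 0.0]
force: [-0.5, 0.5, 7.4]
grip_width: 0.413
grip_force: 17.5
[ 473.9103972  -142.33996402  116.17361321] [-0.53420295  0.50623118  7.41778304] [0.20287899 0.21142832 0.02489781]
```

View pics/b.png

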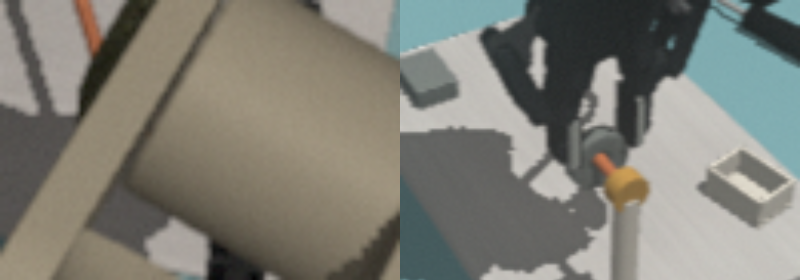

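The side view shows the core between the two pads, with force present on it. The upward 7 N means the core is pressed down on the rod, so I lift 3 mm to centre the bore.

```bash
python3 -m jog '[{"delta_pos":[0,0,1.5],"angular":[0,0,0],"fingers":0.4},{"delta_pos":[0,0,1.5],"angular":[0,0,0],"fingers":0.4}]' 20;python3 -m jog '[{"delta_pos":[0,0,1.5],"angular":[0,0,0],"fingers":0.35},{"delta_pos":[0,0,1.5],"angular":[0,0,0],"fingers":0.35}]' 20
```

```text
time_s: 3.25
eef_pos: [473.5, -142.2, 116.9]
ee_rot: [0.0, 0.776, 0.631, 0.0]
force: [-1.6, 0.4, 5.0]
grip_width: 0.408
grip_force: 16.1
time_s: 3.5
eef_pos: [473.5, -142.2, 118.3]
ee_rot: [0.0, 0.776, 0.631, 0.0]
force: [-1.2, 1.3, 4.0]
grip_width: 0.385
grip_force: 17.2
```

```bash
python3 - <<'E'
from h import *
d=cap("side");o=cv2.resize(d["pixels"][170:240,230:320],(800,622),interpolation=2)[:600]
p=ctrl.sense()["eef_pos"];x=np.array([np.cos(-.206),np.sin(-.206),0])
for z in (98,117,137):
    q=(proj(d,[473,-141,z])-[230,170]+.5)*8.89;print(z,q.round())
    for k in(-20,20):
        q=(proj(d,np.array([473,-141,z])+k*x)-[230,170]+.5)*8.89;cv2.circle(o,tuple(int(v) for v in q),4,(0,255,255) if z==117 else (0,255,0),-1)
cv2.imwrite("pics/d.png",o)
E
```

```text
98 [299. 439.]
117 [299. 371.]
137 [300. 295.]
```

View pics/d.png

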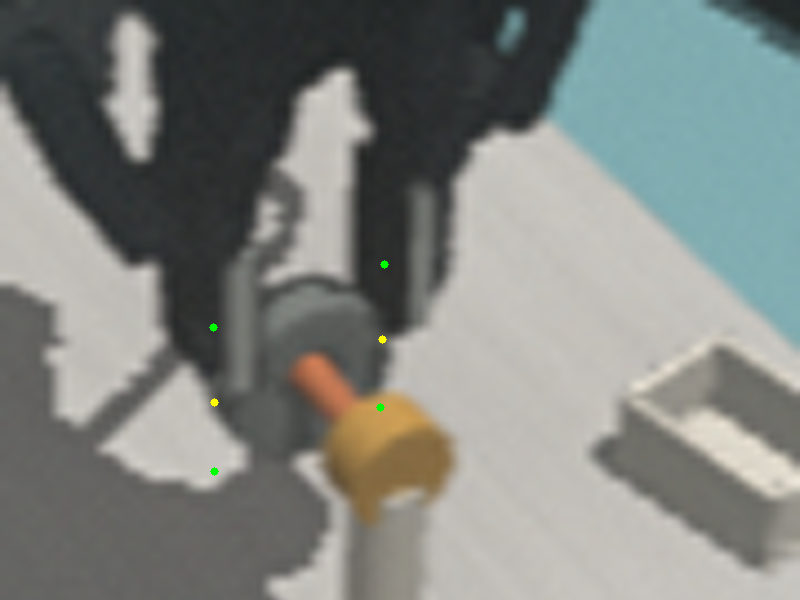

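The grey pads hold only the upper half of the core, their tips reaching roughly its middle. I open, go 12 mm lower and grip again.

```bash
python3 -m jog '[{"delta_pos":[0,0,0],"angular":[0,0,0],"fingers":0.7},{"delta_pos":[0,0,0],"angular":[0,0,0],"fingers":0.7},{"delta_pos":[-0.5,0,-12],"angular":[0,0,0],"fingers":0.7},{"delta_pos":[-0.5,0,-12],"angular":[0,0,0],"fingers":0.7},{"delta_pos":[-0.5,0,-12],"angular":[0,0,0],"fingers":0.35},{"delta_pos":[-0.5,0,-12],"angular":[0,0,0],"fingers":0.35},{"delta_pos":[-0.5,0,-12],"angular":[0,0,0],"fingers":0.35},{"delta_pos":[-0.5,0,-12],"angular":[0,0,0],"fingers":0.35},{"delta_pos":[-0.5,0,-12],"angular":[0,0,0],"fingers":0.35}]' 20
```

```text
time_s: 4.68
eef_pos: [473.0, -142.2, 106.2]
ee_rot: [0.0, 0.776, 0.631, 0.0]
force: [-1.2, 0.1, 0.3]
grip_width: 0.454
grip_force: 20.0
```

```bash
python3 -m jog '[{"delta_pos":[0,0,1.5],"angular":[0,0,0],"fingers":0.35},{"delta_pos":[0,0,3],"angular":[0,0,0],"fingers":0.35},{"delta_pos":[0,0,3],"angular":[0,0,0],"fingers":0.35}]' 20; python3 -m jog '[{"delta_pos":[2,10,0],"angular":[0,0,0],"fingers":0.35},{"delta_pos":[4.2,20,0],"angular":[0,0,0],"fingers":0.35},{"delta_pos":[4.2,20,0],"angular":[0,0,0],"fingers":0.35}]' 20
```

```text
time_s: 5.05
eef_pos: [473.0, -142.2, 109.1]
ee_rot: [0.0, 0.776, 0.631, -0.0]
force: [0.3, -0.4, -0.8]
grip_width: 0.452
grip_force: 20.0
time_s: 5.42
eef_pos: [477.3, -121.2, 109.1]
ee_rot: [-0.0, 0.776, 0.631, 0.0]
force: [-0.4, -0.9, -0.4]
grip_width: 0.452
grip_force: 20.0
```

```bash
python3 - <<'E' 
import io,contextlib
with contextlib.redirect_stdout(io.StringIO()):
    from m import *
c=np.array([477.3,-121.2]);
for sv in list(range(60,78,8))+list(range(78,116,4))+list(range(120,192,8))+list(range(194,228,4))+[232,240,248,256]:
    i=np.argmin(abs(s-sv));print(sv,(x[i]).round(1),round(np.arctan2(d[i][1],d[i][0])-1.365,3))
# sleeve face
b_=proj
E
```

```text
60 [ 478.3 -116.7] 0.0
68 [ 480.  -108.6] 0.0
76 [ 481.5 -101.2] 0.0
78 [482. -99.] 0.0
82 [482.9 -95.4] -0.115
86 [484.6 -91.3] -0.265
90 [486.5 -88.1] -0.389
94 [488.8 -85.1] -0.514
98 [492.  -81.9] -0.664
102 [495.1 -79.7] -0.789
106 [498.3 -77.9] -0.914
110 [502.5 -76.2] -1.064
114 [506.1 -75.1] -1.064
120 [511.8 -73.3] -1.064
128 [519.7 -70.9] -1.064
136 [526.8 -68.7] -1.064
144 [534.7 -66.2] -1.064
152 [542.6 -63.8] -1.064
160 [549.8 -61.6] -1.064
168 [557.6 -59.1] -1.064
176 [565.5 -56.7] -1.064
184 [572.7 -54.5] -1.064
194 [582.7 -51.3] -1.064
198 [586.3 -50.2] -1.046
202 [589.8 -48.8] -0.921
206 [593.7 -46.6] -0.771
210 [596.6 -44.3] -0.646
214 [599.3 -41.7] -0.521
218 [602.  -38.1] -0.371
222 [603.9 -34.8] -0.246
226 [605.3 -31.4] -0.172
232 [607.5 -25.8] -0.172
240 [610.6 -18.1] -0.172
248 [613.6 -10.5] -0.172
256 [616.4  -3.5] -0.172
```

```bash
python3 -m jog '[{"delta_pos":[1.3,6,0],"angular":[0,0,0],"fingers":0.35},{"delta_pos":[2.6,12.6,0],"angular":[0,0,0],"fingers":0.35},{"delta_pos":[4.2,20,0],"angular":[0,0,0],"fingers":0.35},{"delta_pos":[5.6,25.8,0],"angular":[0,0,-0.115],"fingers":0.35},{"delta_pos":[6.4,28,0],"angular":[0,0,-0.19],"fingers":0.35},{"delta_pos":[7.3,30,0],"angular":[0,0,-0.265],"fingers":0.35},{"delta_pos":[7.3,30,0],"angular":[0,0,-0.265],"fingers":0.35}]' 20
```

```text
time_s: 6.3
eef_pos: [484.5, -91.8, 109.1]
ee_rot: [-0.0, 0.852, 0.523, -0.0]
force: [0.8, 0.2, -1.6]
grip_width: 0.454
grip_force: 20.0
```

```bash
python3 -m jog '[{"delta_pos":[1.9,3.2,0],"angular":[0,0,-0.125],"fingers":0.35},{"delta_pos":[4.2,6.2,0],"angular":[0,0,-0.25],"fingers":0.35},{"delta_pos":[5.8,8,0],"angular":[0,0,-0.325],"fingers":0.35},{"delta_pos":[5.8,8,0],"angular":[0,0,-0.325],"fingers":0.35}]' 20;  python3 -m jog '[{"delta_pos":[1.7,1.5,0],"angular":[0,0,-0.075],"fingers":0.35},{"delta_pos":[4.8,3.7,0],"angular":[0,0,-0.2],"fingers":0.35},{"delta_pos":[4.8,3.7,0],"angular":[0,0,-0.2],"fingers":0.35}]' 20
```

```text
time_s: 6.8
eef_pos: [490.3, -84.0, 109.1]
ee_rot: [0.0, 0.925, 0.379, 0.0]
force: [-0.4, 0.8, -1.3]
grip_width: 0.454
grip_force: 20.0
time_s: 7.18
eef_pos: [495.1, -80.4, 109.1]
ee_rot: [-0.0, 0.959, 0.285, -0.0]
force: [0.2, 0.5, -1.3]
grip_width: 0.451
grip_force: 20.0
```

```bash
python3 -m jog '[{"delta_pos":[3.2,2,0],"angular":[0,0,-0.125],"fingers":0.35},{"delta_pos":[7.4,3.8,0],"angular":[0,0,-0.275],"fingers":0.35},{"delta_pos":[11,5,0],"angular":[0,0,-0.275],"fingers":0.35},{"delta_pos":[11,5,0],"angular":[0,0,-0.275],"fingers":0.35}]' 20;  python3 -m jog '[{"delta_pos":[6,1.9,0],"angular":[0,0,0],"fingers":0.35},{"delta_pos":[13.6,4.2,0],"angular":[0,0,0],"fingers":0.35},{"delta_pos":[20.7,6.4,0],"angular":[0,0,0],"fingers":0.35},{"delta_pos":[20.7,6.4,0],"angular":[0,0,0],"fingers":0.35}]' 20
```

```text
time_s: 7.68
eef_pos: [506.1, -75.5, 109.0]
ee_rot: [-0.0, 0.988, 0.152, -0.0]
force: [-0.4, -0.2, -1.3]
grip_width: 0.452
grip_force: 20.0
time_s: 8.18
eef_pos: [527.2, -68.9, 109.0]
ee_rot: [0.0, 0.989, 0.15, 0.0]
force: [0.5, -0.4, -1.0]
grip_width: 0.452
grip_force: 20.0
```

```bash
python3 -m jog '[{"delta_pos":[8,2.5,0],"angular":[0,0,0],"fingers":0.35},{"delta_pos":[16,5,0],"angular":[0,0,0],"fingers":0.35},{"delta_pos":[23,7.1,0],"angular":[0,0,0],"fingers":0.35},{"delta_pos":[23,7.1,0],"angular":[0,0,0],"fingers":0.35}]' 20;  python3 -m jog '[{"delta_pos":[8,2.5,0],"angular":[0,0,0],"fingers":0.35},{"delta_pos":[16,5,0],"angular":[0,0,0],"fingers":0.35},{"delta_pos":[23,7.1,0],"angular":[0,0,0],"fingers":0.35},{"delta_pos":[23,7.1,0],"angular":[0,0,0],"fingers":0.35}]' 20
```

```text
time_s: 8.68
eef_pos: [550.1, -61.8, 108.9]
ee_rot: [-0.0, 0.989, 0.15, -0.0]
force: [-0.4, -0.0, -2.4]
grip_width: 0.451
grip_force: 20.0
time_s: 9.18
eef_pos: [573.1, -54.7, 108.9]
ee_rot: [-0.0, 0.989, 0.15, 0.0]
force: [0.4, 0.2, -0.8]
grip_width: 0.454
grip_force: 20.0
```

```bash
python3 -m jog '[{"delta_pos":[5,1.6,0],"angular":[0,0,0],"fingers":0.35},{"delta_pos":[10,3.2,0],"angular":[0,0,0],"fingers":0.35},{"delta_pos":[13.6,4.3,0],"angular":[0,0,0.02],"fingers":0.35},{"delta_pos":[17.1,5.7,0],"angular":[0,0,0.14],"fingers":0.35},{"delta_pos":[17.1,5.7,0],"angular":[0,0,0.14],"fingers":0.35}]' 20;  python3 -m jog '[{"delta_pos":[2,1.1,0],"angular":[0,0,0.075],"fingers":0.35},{"delta_pos":[3.9,2.2,0],"angular":[0,0,0.15],"fingers":0.35},{"delta_pos":[6.8,4.5,0],"angular":[0,0,0.275],"fingers":0.35},{"delta_pos":[6.8,4.5,0],"angular":[0,0,0.275],"fingers":0.35}]' 20
```

```text
time_s: 9.8
eef_pos: [590.0, -49.1, 109.0]
ee_rot: [-0.0, 0.976, 0.218, -0.0]
force: [0.1, 0.3, -1.8]
grip_width: 0.45
grip_force: 20.0
time_s: 10.3
eef_pos: [596.7, -44.6, 109.1]
ee_rot: [-0.0, 0.937, 0.349, -0.0]
force: [-0.2, -0.2, -0.6]
grip_width: 0.449
grip_force: 20.0
```

```bash
python3 -m jog '[{"delta_pos":[2.7,2.6,0],"angular":[0,0,0.125],"fingers":0.35},{"delta_pos":[5.4,6.2,0],"angular":[0,0,0.275],"fingers":0.35},{"delta_pos":[5.4,6.2,0],"angular":[0,0,0.275],"fingers":0.35}]' 20;  python3 -m jog '[{"delta_pos":[1.9,3.3,0],"angular":[0,0,0.125],"fingers":0.35},{"delta_pos":[3.3,6.7,0],"angular":[0,0,0.2],"fingers":0.35},{"delta_pos":[5.5,12.3,0],"angular":[0,0,0.2],"fingers":0.35},{"delta_pos":[5.5,12.3,0],"angular":[0,0,0.2],"fingers":0.35}]' 20
```

```text
time_s: 10.68
eef_pos: [602.0, -38.4, 109.0]
ee_rot: [-0.0, 0.881, 0.473, -0.0]
force: [0.0, 0.1, -1.8]
grip_width: 0.451
grip_force: 20.0
time_s: 11.18
eef_pos: [607.6, -25.9, 109.1]
ee_rot: [-0.0, 0.829, 0.559, -0.0]
force: [-0.4, -0.1, -0.5]
grip_width: 0.448
grip_force: 20.0
```

```bash
python3 -m jog '[{"delta_pos":[3.5,8.8,0],"angular":[0,0,0],"fingers":0.35},{"delta_pos":[7,17.6,0],"angular":[0,0,0],"fingers":0.35},{"delta_pos":[7,17.6,0],"angular":[0,0,0],"fingers":0.35}]' 20;  python3 -m jog '[{"delta_pos":[2.2,5.6,0],"angular":[0,0,0],"fingers":0.35},{"delta_pos":[4.4,11.2,0],"angular":[0,0,0],"fingers":0.35},{"delta_pos":[4.4,11.2,0],"angular":[0,0,0],"fingers":0.35}]' 20
python3 - <<'E'
from h import *
c=cap("top");d=cap("side");k=lambda i:cv2.resize(i,None,fx=8,fy=8,interpolation=2)
o=np.hstack([k(c["pixels"][105:155,165:215]),k(d["pixels"][115:165,235:285])]);cv2.imwrite("pics/e.png",o)
E
```

```text
time_s: 11.55
eef_pos: [614.7, -7.7, 109.0]
ee_rot: [-0.0, 0.828, 0.561, 0.0]
force: [0.7, -1.3, -1.4]
grip_width: 0.458
grip_force: 20.0
time_s: 11.92
eef_pos: [619.1, 3.0, 109.0]
ee_rot: [-0.0, 0.828, 0.561, -0.0]
force: [0.5, 0.3, -0.7]
grip_width: 0.451
grip_force: 20.0
```

View pics/e.png

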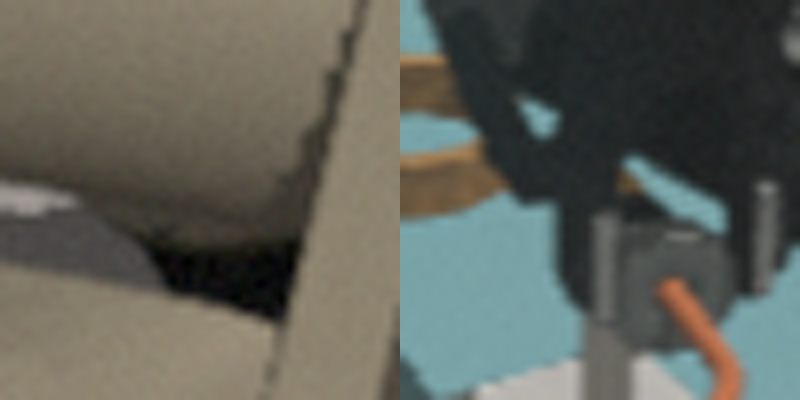

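The side view shows the core held and centred on the last leg, with the rod entering its bore. I now advance slowly and feel for the stop.

```bash
python3 -m jog '[{"delta_pos":[1.1,2.8,0],"angular":[0,0,0],"fingers":0.35},{"delta_pos":[1.8,4.6,0],"angular":[0,0,0],"fingers":0.35},{"delta_pos":[1.8,4.6,0],"angular":[0,0,0],"fingers":0.35}]' 20;  python3 -m jog '[{"delta_pos":[0.7,1.9,0],"angular":[0,0,0],"fingers":0.35},{"delta_pos":[0.7,1.9,0],"angular":[0,0,0],"fingers":0.35}]' 20;python3 -m jog '[{"delta_pos":[0.7,1.9,0],"angular":[0,0,0],"fingers":0.35},{"delta_pos":[0.7,1.9,0],"angular":[0,0,0],"fingers":0.35}]' 20
```

```text
time_s: 12.4
eef_pos: [620.8, 7.4, 109.1]
ee_rot: [0.0, 0.828, 0.56, 0.0]
force: [1.4, -0.8, -1.6]
grip_width: 0.457
grip_force: 20.0
time_s: 12.65
eef_pos: [621.5, 9.3, 109.1]
ee_rot: [0.0, 0.828, 0.56, 0.0]
force: [-0.6, 0.2, -1.9]
grip_width: 0.453
grip_force: 20.0
time_s: 12.9
eef_pos: [622.2, 11.2, 109.1]
ee_rot: [0.0, 0.828, 0.56, 0.0]
force: [-0.3, 0.1, -1.2]
grip_width: 0.45
grip_force: 20.0
```

```bash
for i in 1 2 3; do python3 -m jog '[{"delta_pos":[0.6,1.4,0],"angular":[0,0,0],"fingers":0.35},{"delta_pos":[0.6,1.4,0],"angular":[0,0,0],"fingers":0.35}]' 20 | sed -n '2p;4p'; done
```

```text
eef_pos: [622.8, 12.5, 109.1]
force: [0.8, -0.3, -0.8]
eef_pos: [623.4, 13.9, 109.1]
force: [-0.4, 0.4, -1.4]
eef_pos: [624.0, 15.3, 109.1]
force: [0.1, -0.1, -1.0]
```

```bash
python3 -m jog '[{"delta_pos":[0.5,1.4,0],"angular":[0,0,0],"fingers":0.35},{"delta_pos":[0.5,1.4,0],"angular":[0,0,0],"fingers":0.35}]' 20 | sed -n '2p;4p'; python3 -m jog '[{"delta_pos":[0.5,1.4,0],"angular":[0,0,0],"fingers":0.35},{"delta_pos":[0.5,1.4,0],"angular":[0,0,0],"fingers":0.35}]' 20 | sed -n '2p;4p'
```

```text
eef_pos: [624.3, 16.4, 109.0]
force: [-0.8, -2.7, -0.4]
eef_pos: [624.7, 17.7, 109.0]
force: [-3.5, -4.9, -0.1]
```

```bash
python3 -m jog '[{"delta_pos":[0.25,0.6,0],"angular":[0,0,0],"fingers":0.35},{"delta_pos":[0.25,0.6,0],"angular":[0,0,0],"fingers":0.35},{"delta_pos":[0.25,0.6,0],"angular":[0,0,0],"fingers":0.35}]' 20 | sed -n '2p;4p'
```

```text
eef_pos: [624.9, 18.1, 109.0]
force: [-4.2, -5.0, -1.9]
```

```bash
python3 -m jog '[{"delta_pos":[0.1,0.7,0],"angular":[0,0,0],"fingers":0.35},{"delta_pos":[0.1,0.7,0],"angular":[0,0,0],"fingers":0.35},{"delta_pos":[0.1,0.7,0],"angular":[0,0,0],"fingers":0.35}]' 20 | sed -n '2p;4p'
```

```text
eef_pos: [624.9, 18.6, 109.0]
force: [-4.5, -5.0, -1.0]
```

```bash
python3 - <<'E'
from h import *
c=cap("top");d=cap("side");k=lambda i:cv2.resize(i,None,fx=8,fy=8,interpolation=2)
o=np.hstack([k(c["pixels"][110:150,165:215]),k(d["pixels"][120:160,235:285])]);cv2.imwrite("pics/f.png",o)
print(np.mean([np.array(ctrl.sense()["force"]) for _ in range(3)],0))
E
```

```text
[-3.9402421  -5.48653163 -1.02894518]
```

```bash
python3 -m jog '[{"delta_pos":[0.2,0.8,0],"angular":[0,0,0],"fingers":0.35},{"delta_pos":[0.2,0.8,0],"angular":[0,0,0],"fingers":0.35}]' 20 | sed -n '2p;4,6p'
python3 - <<'E'
from h import *
for i in range(4):
    cap("top");s=ctrl.sense();f=np.array(s["force"]);print(f.round(1),round(f[0]*.369+f[1]*.929,1),np.round(s["wrist_torque"],2))
E
```

```text
eef_pos: [625.0, 19.2, 108.9]
force: [-4.2, -7.3, -0.8]
grip_width: 0.453
grip_force: 20.1
[-3.8 -6.2  0.3] -7.2 [-1.26  0.72  0.09]
[-4.  -6.9 -1.5] -7.9 [-1.22  0.79  0.08]
[-4.4 -7.7 -1.1] -8.8 [-1.27  0.77  0.08]
[-3.9 -6.9 -0.3] -7.9 [-1.18  0.74  0.1 ]
```

View pics/f.png

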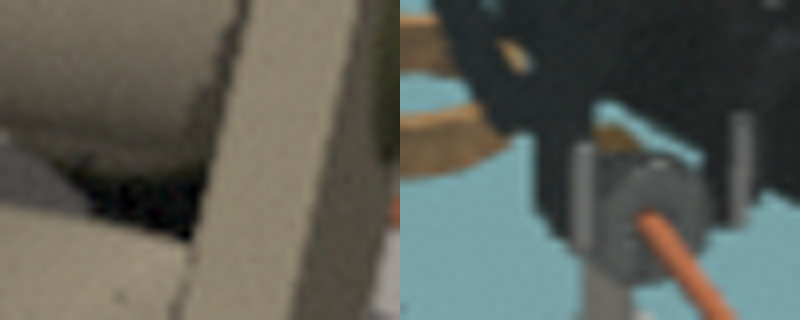

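The side view shows the core still in the pads, seated up against the sleeve end, and the push is now about 8 N. I hold that for over a second.

```bash
for i in 1 2; do python3 -m jog '[{"delta_pos":[0,0,0],"angular":[0,0,0],"fingers":0.35},{"delta_pos":[0,0,0],"angular":[0,0,0],"fingers":0.35},{"delta_pos":[0,0,0],"angular":[0,0,0],"fingers":0.35},{"delta_pos":[0,0,0],"angular":[0,0,0],"fingers":0.35},{"delta_pos":[0,0,0],"angular":[0,0,0],"fingers":0.35}]' 20 | sed -n '2p;4p';done
```

```text
eef_pos: [625.0, 19.2, 108.9]
force: [-4.5, -6.9, -0.7]
eef_pos: [625.1, 19.1, 108.9]
force: [-4.1, -6.9, -0.1]
```

```bash
python3 -m jog '[{"delta_pos":[-0.3,-0.7,-1.5],"angular":[0,0,0],"fingers":0.35},{"delta_pos":[-0.3,-0.7,-2.5],"angular":[0,0,0],"fingers":0.35},{"delta_pos":[-0.3,-0.7,-2.5],"angular":[0,0,0],"fingers":0.35}]' 20 | sed -n '2p;4p'
```

```text
eef_pos: [625.2, 18.6, 106.8]
force: [-3.7, -5.9, 0.5]
```

```bash
python3 -m jog '[{"delta_pos":[-0.4,-0.7,0],"angular":[0,0,0],"fingers":0.35},{"delta_pos":[-0.4,-0.7,0],"angular":[0,0,0],"fingers":0.35},{"delta_pos":[-0.4,-0.7,0],"angular":[0,0,0],"fingers":0.35}]' 20 | sed -n '2p;4p'
```

```text
eef_pos: [625.0, 18.0, 107.0]
force: [-2.0, -6.1, 0.7]
```

```bash
python3 -m jog '[{"delta_pos":[-0.4,-1.0,0],"angular":[0,0,0],"fingers":0.35},{"delta_pos":[-0.4,-1.0,0],"angular":[0,0,0],"fingers":0.35},{"delta_pos":[-0.4,-1.0,0],"angular":[0,0,0],"fingers":0.35}]' 20 | sed -n '2p;4p'
```

```text
eef_pos: [624.6, 17.5, 106.8]
force: [-1.0, -5.0, 0.8]
```

```bash
python3 -m jog '[{"delta_pos":[-0.4,-1.0,0],"angular":[0,0,0],"fingers":0.35},{"delta_pos":[-0.4,-1.0,0],"angular":[0,0,0],"fingers":0.35},{"delta_pos":[-0.4,-1.0,0],"angular":[0,0,0],"fingers":0.35}]' 20 | sed -n '1,2p;4p'
```

```text
time_s: 18.2
eef_pos: [624.1, 16.9, 106.5]
force: [-0.8, -3.1, -0.7]
```

```bash
python3 -m jog '[{"delta_pos":[0,0,0],"angular":[0,0,0],"fingers":0.8},{"delta_pos":[0,0,0],"angular":[0,0,0],"fingers":0.8},{"delta_pos":[0,0,0],"angular":[0,0,0],"fingers":0.8},{"delta_pos":[0,0,15],"angular":[0,0,0],"fingers":0.8},{"delta_pos":[0,0,60],"angular":[0,0,0],"fingers":0.8},{"delta_pos":[0,0,110],"angular":[0,0,0],"fingers":0.8},{"delta_pos":[-60,130,110],"angular":[0,0,0],"fingers":0},{"delta_pos":[-60,130,110],"angular":[0,0,0],"fingers":0},{"delta_pos":[-144,240,110],"angular":[0,0,0],"fingers":0},{"delta_pos":[-144,240,110],"angular":[0,0,0],"fingers":0}]' 20
python3 - <<'E'
from h import *
c=cap("top");d=cap("side");k=lambda i:cv2.resize(i,None,fx=8,fy=8,interpolation=2)
o=np.hstack([k(c["pixels"][110:160,165:215]),k(d["pixels"][120:170,235:285])]);cv2.imwrite("pics/g.png",o)
E
```

```text
time_s: 19.45
eef_pos: [497.1, 233.1, 217.8]
ee_rot: [0.0, 0.828, 0.56, 0.001]
force: [0.8, -0.4, 1.2]
grip_width: 0.002
grip_force: 0.0
```

View pics/g.png

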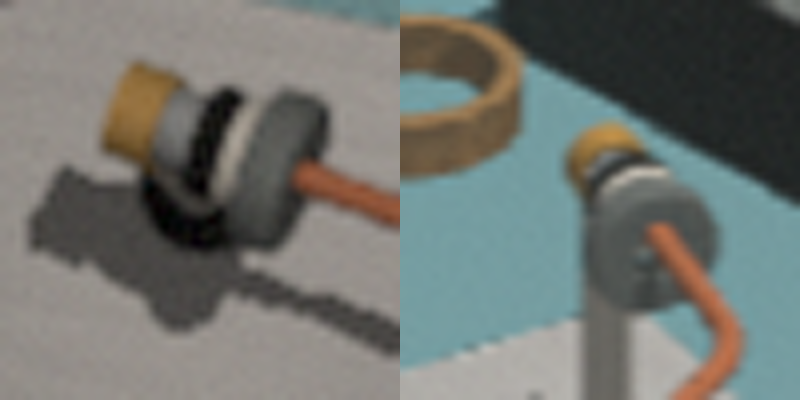

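The crop shows the black bumper, white sleeve and grey core touching in order, so the sleeve is fully home and the core is free. Next is the button.

```bash
python3 -m jog '[{"delta_pos":[-15,109,0],"angular":[0,0,0],"fingers":0},{"delta_pos":[-15,109,0],"angular":[0,0,0],"fingers":0},{"delta_pos":[-15,109,-60],"angular":[0,0,0],"fingers":0},{"delta_pos":[-15,109,-115],"angular":[0,0,0],"fingers":0},{"delta_pos":[-15,109,-125],"angular":[0,0,0],"fingers":0},{"delta_pos":[-15,109,-125],"angular":[0,0,0],"fingers":0}]' 20
python3 - <<'E'
from h import *
d=cap("side");p=ctrl.sense()["eef_pos"];o=cv2.resize(d["pixels"][100:175,115:190],(600,600),interpolation=2)
for z in(p[2]-17,60):
    q=(proj(d,[p[0],p[1],z])+.5-[115,100])*8;cv2.circle(o,tuple(int(v) for v in q),4,(0,255,0),-1)
cv2.imwrite("pics/k.png",o)
E
```

```text
time_s: 20.3
eef_pos: [484.3, 340.6, 93.3]
ee_rot: [0.0, 0.828, 0.56, 0.001]
force: [-0.0, 0.8, 0.5]
grip_width: 0.005
grip_force: 0.0
```

View pics/k.png

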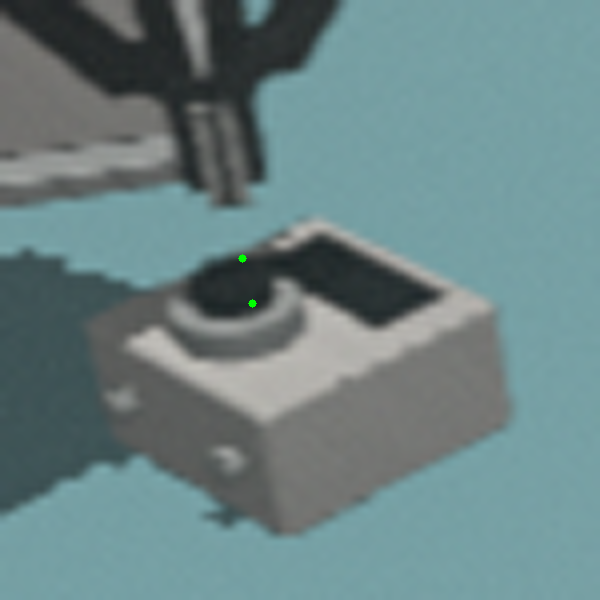

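The tips are roughly over the button (centre at (232,283) in the crop) and need about 3 mm of correction. I then press down step by step.

```bash
python3 -m jog '[{"delta_pos":[-3,2,-4],"angular":[0,0,0],"fingers":0},{"delta_pos":[-3,2,-12],"angular":[0,0,0],"fingers":0},{"delta_pos":[-3,2,-12],"angular":[0,0,0],"fingers":0}]' 20 | sed -n '2p;4p'; for i in 1 2; do python3 -m jog '[{"delta_pos":[0,0,-3],"angular":[0,0,0],"fingers":0},{"delta_pos":[0,0,-3],"angular":[0,0,0],"fingers":0}]' 20 | sed -n '2p;4p';done
```

```text
eef_pos: [480.0, 342.4, 79.2]
force: [-0.0, 0.3, 0.1]
eef_pos: [480.3, 342.4, 76.4]
force: [0.2, -0.6, -0.8]
eef_pos: [480.2, 342.4, 73.4]
force: [0.2, -1.0, -0.5]
```

```bash
for i in 1 2 3; do python3 -m jog '[{"delta_pos":[0.3,0,-2],"angular":[0,0,0],"fingers":0},{"delta_pos":[0.3,0,-2],"angular":[0,0,0],"fingers":0}]' 20 | sed -n '2p;4p';done
```

```text
eef_pos: [480.6, 342.4, 71.4]
force: [0.6, -1.1, 0.2]
eef_pos: [480.8, 342.4, 69.4]
force: [-0.1, 0.3, -0.5]
eef_pos: [481.2, 342.4, 67.4]
force: [-0.0, -0.9, 0.7]
```

```bash
for i in 1 2 3; do python3 -m jog '[{"delta_pos":[0,0,-1.5],"angular":[0,0,0],"fingers":0},{"delta_pos":[0,0,-1.5],"angular":[0,0,0],"fingers":0}]' 20 | sed -n '2p;4p';done
```

```text
eef_pos: [481.2, 342.4, 66.0]
force: [-0.1, -0.1, 0.0]
eef_pos: [481.3, 342.5, 64.7]
force: [-0.9, -0.3, 1.6]
eef_pos: [481.3, 342.5, 63.2]
force: [-0.5, 0.6, 3.1]
```

```bash
for i in 1 2 3; do python3 -m jog '[{"delta_pos":[0,0,-1.5],"angular":[0,0,0],"fingers":0},{"delta_pos":[0,0,-1.5],"angular":[0,0,0],"fingers":0}]' 20 | sed -n '2p;4p';done
```

```text
eef_pos: [481.3, 342.5, 61.6]
force: [-0.2, 0.1, 4.1]
eef_pos: [481.3, 342.5, 60.2]
force: [0.0, -0.3, 3.8]
eef_pos: [481.3, 342.5, 59.2]
force: [-2.0, -1.2, 8.9]
```

The button travelled about 6 mm and bottomed out, with the force rising to 9 N. I hold briefly and retreat upward.

```bash
python3 -m jog '[{"delta_pos":[0,0,-0.5],"angular":[0,0,0],"fingers":0},{"delta_pos":[0,0,-0.5],"angular":[0,0,0],"fingers":0}]' 20| sed -n '2p;4p'; python3 -m jog '[{"delta_pos":[0,0,10],"angular":[0,0,0],"fingers":0},{"delta_pos":[0,0,60],"angular":[0,0,0],"fingers":0},{"delta_pos":[0,0,120],"angular":[0,0,0],"fingers":0},{"delta_pos":[0,0,120],"angular":[0,0,0],"fingers":0},{"delta_pos":[0,0,120],"angular":[0,0,0],"fingers":0}]' 20
python3 - <<'E'
from h import *
c=cap("top");k=lambda i:cv2.resize(i,None,fx=8,fy=8,interpolation=2)
d=cap("side");o=np.hstack([k(c["pixels"][110:160,165:215]),k(d["pixels"][120:170,235:285])])
g=cv2.imread("pics/g.png");print(cv2.absdiff(o,g).max(),cv2.absdiff(o,g).mean())
print(ctrl.sense()["force"]);ctrl.finish_job()
E
```

```text
eef_pos: [481.4, 342.5, 59.2]
force: [-3.6, -1.8, 12.9]
time_s: 24.35
eef_pos: [480.7, 342.2, 177.1]
ee_rot: [-0.0, 0.828, 0.56, -0.001]
force: [-0.4, 0.7, -0.8]
grip_width: -0.002
grip_force: 0.0
21 1.3898708333333334
[ 0.24936197 -1.2578947   0.39031247]
the job is handed in; nothing more can be done
```

I slid the core round both bends, pushed the gauge sleeve fully home and held it there at about 8 N for over a second. I then let go, pressed the button all the way down and handed the job in at about 24.5 s.

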